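# Put the bike light away in the stay-lidded box

### The arm

A 6-joint arm with a two-finger parallel gripper is mounted at the origin on the work surface. World frame = base frame: x ahead of the robot, y to its left, z up, the work surface at z = 0. Lengths are in mm, angles in rad, forces in N, time in s.
With the tool pointing down it reaches from about 350 to 850 mm from the base axis. Payload 8.1 kg.
Tool frame: the origin (TCP) lies at the very end of the fingers, on their centre line; the grasp point (between the pads) lies 19 mm behind it (env.pinch_z is the distance from the TCP to the grasp point, in mm); z points along the fingers, y is the line along which they close (so a half turn about z gives the same grasp; the last joint's range is limited). The gripper opens to 85 mm and grips with 20 to 120 N. Pads are 22 mm wide; open, the fingers measure 114 mm over their backs; the gripper's body (76 mm by 85 mm) begins 54 mm behind the grasp point. The pads swing forward as they close: fully open they stand 13 mm farther back than shut.
Start: joints at [-1.365, 0.13, 1.488, -0, 1.523, -0.085], TCP at [172.051, -574.807, 231.292] pointing down, gripper open.
Joint ranges: [-2.96, 2.96], [-0.89, 2.26], [0.02, 2.5], [-1.34, 4.48], [0, 2.73], [-2.66, 2.66]. Speed limits (rad/s): [2.39, 2.39, 2.79, 3.14, 3.14, 3.14].

### API

Orientations are given as a 3x3 rotation matrix whose columns are the frame's x, y, z axes.
In Python, from plant import env gives the robot as it stands.
- The arm moves only by the shell command python3 -m jog 'ROWS' [OPENING] [FORCE]. ROWS is JSON, a list of rows, each an object with "dp": the shift along the world's x, y, z each as a share of 0.3 m, from -1 to 1, a list of three; "rot": the turn, a rotation vector about the world's x, y, z each as a share of pi rad, from -1 to 1, a list of three. In form: [{"dp": [x, y, z], "rot": [wx, wy, wz]}, ...]. A call has 1 to 8 rows; each row is the pose to reach, as a shift and turn from the pose commanded when the call began, turning the shorter way round; what a row does not reach only later rows make up. A row lasts 1/10 s, in which the tool goes at most 50 mm and 8.59 degrees, less where a joint would pass 70% of its speed; a pose out of reach is approached as far as the arm can. A call with a number of a shift or a turn outside -1 to 1 is refused whole. A call with a gripper value outside its range is refused whole. OPENING is the opening, from -1 (shut) to 1 (fully open), set as the call begins (- or left out, the last holds). The fingers move at their own pace and stop on an object; FORCE is the grip in N (left out, the last holds). Time passes only in rows, so rows that repeat a pose let the fingers close. It gives the time, the measured TCP pose, the force, the opening and the grip force at its end, in the units of the state.
- env.sense(): the state, without advancing time (a new reading comes with each control period).
- env.get_image(name): name is "scene" or "top" or "wrist"; returns (picture, depth): 384x512x3 uint8, blue, green, red; 384x512 float32, mm along the optical axis (not along the pixel's ray), 0 where there is no reading.
- env.get_calibration(name): a dict with "vfov" (degrees; the focal length in pixels is half the picture's height over the tangent of half this angle, whatever the lens; pixels are square), "cx", "cy" (the principal point, pixels), "D" ([k1, k2, p1, p2, k3] as OpenCV has them; the pictures are not rectified), "xyz" and "orientation" of the camera in the world. Camera axes: x right, y down, z forward; pixel columns grow to the right and rows downward; lengths in mm; the calibration is good to about 2 mm. A picture is of the moment at which its call begins: read the wrist's pose just before it. get_calibration takes no time and is no camera call; for the wrist camera it gives the pose at the moment of the call.
- env.hand_in(): hands the job in; it is judged then, once.
The state is a dict: "time_s": time; "joint_positions": joint angles; "qvel": joint speeds; "effort": joint torques, N m; "position": TCP position; "tcp_rot": TCP orientation; "wrist_force": force on the tool from outside, world axes, zero at the start; "torque": the same for the moment, N m; "finger_gap": finger opening in mm; "finger_force": force on a finger pad.
Only numpy, scipy, OpenCV 4.12 (cv2) and the standard library are available. Lean on these libraries where they do the work, as an engineer would, in place of code of your own. Each camera call takes 0.05 s, during which the arm holds its last target. There are 200 camera calls.

### The job

Put the yellow bike light away in the plywood box: raise the lid by its front bar until the folding stay on the box's side locks and holds the lid up by itself, without straining the stay, and put the light down on the floor of the box. Then break the stay at its peg and lower the lid gently, without letting it fall, until it is fully shut, leaving the tumbler and the comb where they are.

Things in the scene. Friction and masses are not known exactly. Their poses are not given: they have to be found in the camera images.
- bikebox: open plywood box fixed to the desk, 200 mm deep (x) x 240 wide (y) x 90 high, walls and floor 8 mm; origin under its centre on the desk, +x to its back (away from the robot), +y to its left, z up. Hinge line of the lid: along y at x = +100 mm, z = 90 mm. A flat tin (85 x 55 x 22 mm) lies inside in the right half (about y = -70 mm); the left half is free
- box_floor (a point): centre of the box's inner floor, 8 mm above the desk; axes as the box
- lid_bar (a point): middle of the lid's bar handle: aluminium rod of 12 mm diameter, 110 mm free length along the hinge direction between two flat end arms; its axis is 42 mm in front of the lid's front edge, 242 mm from the hinge line and 5 mm above the lid's lower face (lid shut: 95 mm above the desk). Its axes turn with the lid (shut: as the box)
- lid (a joint): lid angle: 0 shut, grows as the front rises; plywood lid 10 mm thick, 0.37 to 0.63 kg. It comes to a firm stop where the stay is straight, between 1.28 and 1.44 (set by the height of the stay's foot); let down about 0.03 rad from there it rests on the locked stay. Not locked, it falls shut when let go
- stay (a joint): elbow of the folding stay (two flat steel links of 75.9 mm between pins, 8 mm outside the box's right wall; upper pin on the lid 110 mm from the hinge): about 0 with the lid shut (folded, elbow to the front), 2.87 straight, 3.21 locked on its stop, the elbow then 13 mm behind straight. A weak spring helps it past straight into the lock once the lid is at its stop
- foot_pin (a point): pin of the stay's foot on the box's right wall: box x = -5 mm, y = -128 mm, 65 to 75 mm above the desk (differs each time); axes as the box. The stay's elbow swings about it on a circle of 75.9 mm radius in the box's x-z plane
- peg_mid (a point): grip point, mid-length of the stay's peg: free-turning black rubber roller of 14 mm diameter, 46 mm long, along y on the elbow pin; 53 mm out from the stay's plane. Some 2 N towards the box's front breaks the locked elbow; the held peg led on its circle forward and down lowers the lid, bearing its weight (some 6 N). Lid shut: 75 mm in front of the foot pin, 54 to 70 mm above the desk
- stay_eye (a point): eye at the stay's upper end, in a rubber bush on the lid's pin (lid_pin); the two coincide unless the stay is strained: 10 N up at the lid bar past the stop parts them by 1 mm
- lid_pin (a point): pin on the lid's right edge that carries the stay's upper end
- light_mid (a point): middle of the yellow plastic bike light, 80 mm long (x, clear round lens at +x) x 34 mm wide (y) x 32 mm high, with a flat 4 mm rubber pad on top; 90 to 140 g, lying flat on the desk, this point 16 mm above its underside
- tumbler: empty glass tumbler, 72 mm wide, 105 mm high; origin under its centre
- comb: wooden comb, 170 x 36 mm, 6 mm thick; origin under its middle
Mind the look-alikes: they are no part of the job. Of the things like the part that bears light_mid, leave any that is orange or purple; of the rest the larger one is meant.

How it is judged (in metres and radians):
On the way, in this order (a step that is already met when the one before it is completed fails the run):
1. the lid is up and held by the locked stay alone, the fingers touching nothing (value of joint stay above 3.1 rad and value of joint lid above 1.2 rad and contact force between the fingers and anything else below 0.3 N), for 0.2 s.
2. the bike light lies released on the box floor, the lid still up on the locked stay (value of joint stay above 3.1 rad and contact force between the fingers and anything else below 0.3 N and x of light_mid in the frame of box_floor between -0.095 and 0.095 m and y of light_mid in the frame of box_floor between -0.115 and 0.115 m and z of light_mid in the frame of box_floor below 0.03 m), for 0.2 s.
At the end, for the whole second after the job is handed in: the lid is shut (within 0.03 rad), the stay folded, and the bike light lies on the box floor inside the box (its middle less than 30 mm above the floor) (value of joint lid below 0.03 rad and value of joint stay below 0.3 rad and x of light_mid in the frame of box_floor between -0.095 and 0.095 m and y of light_mid in the frame of box_floor between -0.115 and 0.115 m and z of light_mid in the frame of box_floor below 0.03 m); the robot touches nothing.
It fails at once if the lid fell or was slammed: it closed faster than 2 rad/s (velocity of joint lid below -2 rad/s).
It fails at once if the stay was strained: its eye was forced more than 1.8 mm off the lid's pin (about 18 N at the lid bar past the stop) (distance between stay_eye and lid_pin above 0.0018 m).
It fails at once if the tumbler or the comb was moved more than 40 mm (distance of any of tumbler, comb from where it was at the start of the episode above 0.04 m).
It fails at once if the tumbler was tipped (angle between tumbler's own z axis and vertical above 0.5 rad).
It also fails if it takes over 72 s, if anything falls off the work surface, if the arm or the gripper's body presses on something with over 40 N, if the wrist force passes 120 N, or if a joint passes its speed limit or range.

## Working session

There is one attempt and no reset: what is moved stays moved. The work goes in short steps, Python scripts to look and compute and a shell command to move; the robot and the scene stay as the last step left them, time stands still between calls to the robot, and variables do not carry over. Pictures are saved under pics/ and viewed, at most 10 in all, crops included, and the job is handed in when it is done.

```bash
ls; mkdir -p pics; python3 - <<'E'
from plant import env
import cv2,numpy as np,json
for n in("scene","top"):
    im,d=env.get_image(n); cv2.imwrite(f"pics/{n}0.png",im); np.save(f"pics/{n}0.npy",d)
    print(n,env.get_calibration(n))
s=env.sense(); print(s)
E
```

```text
pics
scene {'vfov': 55.66538800424547, 'cx': 247.3708217656012, 'cy': 190.90574880999492, 'D': array([-0.11376242,  0.        ,  0.        ,  0.        ,  0.        ]), 'xyz': array([1234.64777445,   56.32754789,  952.50728583]), 'orientation': array([[-0.14038549,  0.76691586, -0.62620443],
       [ 0.99006602,  0.11373447, -0.08266651],
       [ 0.00782277, -0.6315889 , -0.775264  ]])}
top {'vfov': 48.035806288966384, 'cx': 247.3418453102618, 'cy': 190.9882824566348, 'D': array([-0.05061807,  0.        ,  0.        ,  0.        ,  0.        ]), 'xyz': array([ 448.71236014,  -35.7841625 , 1235.48937002]), 'orientation': array([[-0.00574801, -0.99750563,  0.07035254],
       [-0.99983   ,  0.00450031, -0.01788054],
       [ 0.01751933, -0.07044336, -0.99736192]])}
{'time_s': 0.1, 'joint_positions': array([-1.36538394e+00,  1.31115399e-01,  1.48919459e+00, -1.43468715e-05,
        1.52302178e+00, -8.53985113e-02]), 'qvel': array([ 0.00097338, -0.00107382, -0.00189394,  0.00065907, -0.00156167,
       -0.0001914 ]), 'effort': array([ 3.74664469e-04, -5.70951426e+01, -5.01941156e+01, -2.83935005e-04,
        8.20744608e-03, -1.73112579e-05]), 'position': array([ 171.94923792, -574.29550916,  230.31827814]), 'tcp_rot': array([[ 9.58011507e-01,  2.86729518e-01, -3.68758197e-04],
       [ 2.86729724e-01, -9.58010009e-01,  1.69963109e-03],
       [ 1.34060360e-04, -1.73400008e-03, -9.99998488e-01]]), 'wrist_force': array([ 0.45404864, -0.22973076,  0.37657123]), 'torque': array([-0.05314402,  0.00655863, -0.00815981]), 'finger_force': 0.0, 'finger_gap': 85.41828101064836}
```

View pics/top0.png

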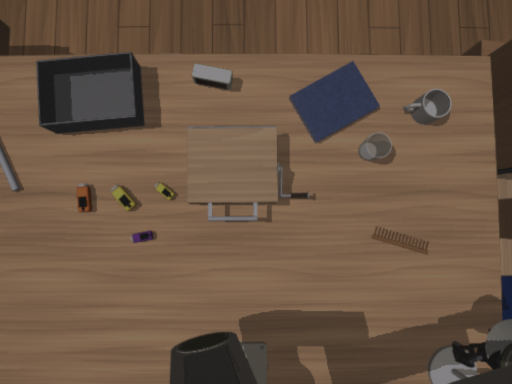

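View pics/scene0.png

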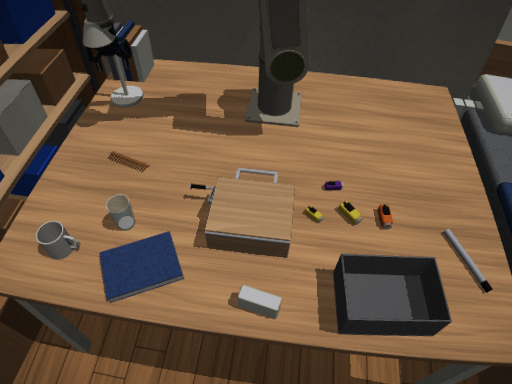

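The top view shows the lid at about (188–278, 127–203), its bar at (233,218), the peg at (300,195), the larger yellow light at (124,198), the tumbler at (376,147) and the comb at (400,238). The smaller yellow light at (165,191), the orange one and the purple one are look-alikes.

```bash
cat > h.py <<'E'
import cv2,numpy as np
from plant import env
def K(c): 
    f=192/np.tan(np.radians(c["vfov"])/2); return np.array([[f,0,c["cx"]],[0,f,c["cy"]],[0,0,1]])
def rays(px,c):
    u=cv2.undistortPoints(np.float64(px).reshape(-1,1,2),K(c),c["D"]).reshape(-1,2)
    return np.c_[u,np.ones(len(u))]@np.array(c["orientation"]).T
def plane(px,c,z):
    r=rays(px,c); o=np.array(c["xyz"]); return o+r*((z-o[2])/r[:,2])[:,None]
def cloud(d,c):
    v,u=np.mgrid[0:384,0:512]; r=rays(np.c_[u.ravel(),v.ravel()],c)
    return (np.array(c["xyz"])+r*d.ravel()[:,None]).reshape(384,512,3)
def proj(P,c):
    R=np.array(c["orientation"]); p=(np.float64(P).reshape(-1,3)-c["xyz"])@R
    return cv2.projectPoints(p,np.zeros(3),np.zeros(3),K(c),c["D"])[0].reshape(-1,2)
E
cat > a.py <<'E'
from h import *
def big(m):
    n,l,s,_=cv2.connectedComponentsWithStats(m.astype(np.uint8)); i=1+np.argmax(s[1:,4]); return l==i
for n in("top","scene"):
    c=env.get_calibration(n); im=cv2.imread(f"pics/{n}0.png"); d=np.load(f"pics/{n}0.npy"); P=cloud(d,c)
    hsv=cv2.cvtColor(im,cv2.COLOR_BGR2HSV); H,S,V=cv2.split(hsv)
    lid=big((P[...,2]>88)&(P[...,2]<115)&(S>60)&(P[...,0]>350)&(P[...,0]<750)&(abs(P[...,1])<200))
    q=P[lid]; print(n,"desk z",np.median(P[300:330,300:400,2]) if n=="top" else "", "lid z",np.median(q[:,2]),lid.sum())
    px=np.argwhere(lid)[:,::-1]; w=plane(px,c,100)[:,:2]
    print(" lid rect",cv2.minAreaRect(w.astype(np.float32)))
    y=((H>22)&(H<38)&(S>150)&(V>90)).astype(np.uint8); k,l,s,ce=cv2.connectedComponentsWithStats(y)
    for i in range(1,k):
        if s[i,4]>15:
            pp=np.argwhere(l==i)[:,::-1]; print(" yellow",ce[i],s[i,4],plane([ce[i]],c,25)[0],np.median(P[l==i][:,2]))
    bar=(S<60)&(V>90)&(P[...,2]>60)&(P[...,2]<130)&(P[...,0]>330)&(P[...,0]<450)&(abs(P[...,1])<130)
    bar=big(bar); w=plane(np.argwhere(bar)[:,::-1],c,100)[:,:2]; print(" bar",cv2.minAreaRect(w.astype(np.float32)),np.median(P[bar][:,2]))
c=env.get_calibration("top"); im=cv2.imread("pics/top0.png")
P=cloud(np.load("pics/top0.npy"),c); 
print("peg area z"); 
for u in range(272,318,4): print(u,[int(x) for x in P[188:204:2,u,2]],P[196,u].round())
cv2.imwrite("pics/c1.png",np.hstack([cv2.resize(im[180:230,100:190],None,fx=4.4,fy=6*.7333),cv2.resize(im[160:210,260:350],None,fx=4.4,fy=6*.7333)]))
E
python3 a.py
```

```text
top desk z -0.4878886240536531 lid z 99.97173970448443 6665
 lid rect ((601.1262817382812, -15.730667114257812), (200.95938110351562, 239.5626678466797), 0.6275880932807922)Traceback (most recent call last):
  File "a.py", line 16, in <module>
    bar=big(bar); w=plane(np.argwhere(bar)[:,::-1],c,100)[:,:2]; print(" bar",cv2.minAreaRect(w.astype(np.float32)),np.median(P[bar][:,2]))
  File "a.py", line 3, in big
    n,l,s,_=cv2.connectedComponentsWithStats(m.astype(np.uint8)); i=1+np.argmax(s[1:,4]); return l==i
                                                                      ~~~~~~~~~^^^^^^^^^
    return _wrapfunc(a, 'argmax', axis=axis, out=out, **kwds)
    return bound(*args, **kwds)
ValueError: attempt to get argmax of an empty sequence
```

```bash
sed -i 's/P\[...,0\]<450/P[...,0]<485/; s/(H>22)&(H<38)&(S>150)&(V>90)/(H>22)\&(H<38)\&(S>150)\&(V>60)/' a.py; python3 - <<'E'
import cv2
im=cv2.cvtColor(cv2.imread("pics/top0.png"),cv2.COLOR_BGR2HSV); print(im[192:204:3,116:134:3].tolist())
E
python3 a.py
```

```text
[[[29, 139, 136], [29, 139, 136], [28, 142, 135], [23, 151, 96], [15, 103, 74], [14, 98, 96]], [[29, 140, 137], [29, 139, 136], [29, 130, 88], [23, 141, 76], [23, 149, 84], [15, 103, 77]], [[25, 140, 131], [29, 131, 82], [30, 21, 24], [0, 11, 24], [24, 144, 99], [23, 148, 76]], [[14, 102, 128], [25, 142, 117], [0, 20, 25], [165, 20, 25], [15, 20, 26], [23, 150, 104]]]
top desk z -0.4878886240536531 lid z 99.97173970448443 6665
 lid rect ((601.1262817382812, -15.730667114257812), (200.95938110351562, 239.5626678466797), 0.6275880932807922)
 bar ((468.3003234863281, -16.74486541748047), (129.01275634765625, 31.52810287475586), 89.70967102050781) 99.39532761582973
scene desk z  lid z 101.53865163580411 4590
 lid rect ((601.73974609375, -14.658363342285156), (205.07228088378906, 240.3540496826172), 0.2874704897403717)
 yellow [349.63483146 212.98876404] 178 [527.3437145  291.03772899  25.        ] 30.769312205723224
 yellow [313.68686869 214.14141414] 99 [548.20552912 177.00473425  25.        ] 22.550276929646657
 bar ((470.1058654785156, -15.46319580078125), (33.454315185546875, 129.78384399414062), 0.6825887560844421) 100.26504713933389
peg area z
272 [100, 97, 100, 102, 99, 105, 96, 44] [ 515. -121.  100.]
276 [98, 101, 99, 100, 99, 104, 100, 1] [ 515. -132.  100.]
280 [72, 64, 70, 67, 65, -3, 1, 4] [ 517. -146.   66.]
284 [-1, 1, -2, 64, 58, -3, 1, 0] [ 518. -157.   58.]
288 [0, -2, 5, 64, 62, 0, 4, -3] [ 517. -168.   62.]
292 [1, -1, 64, 68, 67, 1235, 3, 1] [ 517. -178.   68.]
296 [1, -2, 60, 69, 70, -2, -4, 1] [ 517. -189.   71.]
300 [0, 2, 60, 68, 69, 0, 0, 0] [ 517. -200.   69.]
304 [0, 0, 67, 73, 69, 0, -2, 0] [ 517. -211.   70.]
308 [-4, -3, 69, 71, 68, 63, 0, 1] [ 517. -222.   69.]
312 [0, 0, 0, 2, -2, 3, 0, 1] [ 521. -245.   -3.]
316 [0, 0, 0, -3, -1, 0, -1, 3] [ 521. -256.   -2.]
```

View pics/c1.png

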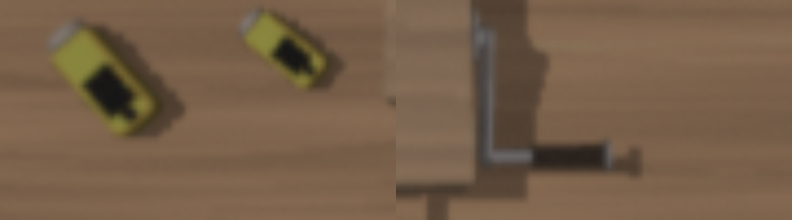

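```bash
cat > lt.py <<'E'
from h import *
for n in("top","scene"):
    c=env.get_calibration(n); im=cv2.imread(f"pics/{n}0.png")
    H,S,V=cv2.split(cv2.cvtColor(im,cv2.COLOR_BGR2HSV))
    y=((H>20)&(H<38)&(S>115)&(V>60)).astype(np.uint8)
    y=cv2.morphologyEx(y,cv2.MORPH_CLOSE,np.ones((7,7)))
    k,l,s,ce=cv2.connectedComponentsWithStats(y)
    for i in range(1,k):
        if s[i,4]>60:
            w=plane(np.argwhere(l==i)[:,::-1],c,28)[:,:2]
            m,vec=cv2.PCACompute(w.astype(np.float32),None)[:2]
            print(n,ce[i].round(),s[i,4],cv2.minAreaRect(w.astype(np.float32)),m.round(1),np.degrees(np.arctan2(vec[0,1],vec[0,0])))
E
python3 lt.py
python3 -m jog '[{"dp":[0.48,0.93,0],"rot":[0,0,0.2]},{"dp":[0.48,0.93,0],"rot":[0,0,0.2]},{"dp":[0.48,0.93,0],"rot":[0,0,0.2]},{"dp":[0.48,0.93,0],"rot":[0,0,0.2]},{"dp":[0.48,0.93,0],"rot":[0,0,0.2]},{"dp":[0.48,0.93,0],"rot":[0,0,0.2]},{"dp":[0.48,0.93,0],"rot":[0,0,0.2]},{"dp":[0.48,0.93,0],"rot":[0,0,0.2]}]' 1 30
```

```text
top [165. 191.] 171 ((534.53564453125, 174.54425048828125), (53.87621307373047, 25.321443557739258), 51.330078125) [[534.5 174.6]] 51.232456
top [124. 198.] 317 ((514.3802490234375, 289.563232421875), (72.07667541503906, 36.088504791259766), 41.985862731933594) [[514.5 289.3]] 43.48305
scene [349. 212.] 236 ((522.4817504882812, 288.9681396484375), (74.8519287109375, 48.61581039428711), 41.750755310058594) [[525.4 288. ]] 40.811523
scene [313. 213.] 142 ((546.4832763671875, 173.9009246826172), (55.59947204589844, 35.93389129638672), 54.449424743652344) [[547.9 175. ]] 47.635555
time_s: 0.9
position: [316.9, -294.2, 231.2]
tcp_rot: [[0.604, 0.797, 0.0], [0.797, -0.604, -0.0], [0.0, 0.0, -1.0]]
wrist_force: [0.1, -1.0, 0.3]
finger_gap: 85.3
finger_force: 0.0
```

```bash

python3 -m jog '[{"dp":[0.477,0.93,0],"rot":[0,0,0.207]},{"dp":[0.477,0.93,0],"rot":[0,0,0.207]},{"dp":[0.477,0.93,0],"rot":[0,0,0.207]},{"dp":[0.477,0.93,0],"rot":[0,0,0.207]},{"dp":[0.477,0.93,0],"rot":[0,0,0.207]},{"dp":[0.477,0.93,0],"rot":[0,0,0.207]},{"dp":[0.477,0.93,-0.1],"rot":[0,0,0.207]},{"dp":[0.477,0.93,-0.2],"rot":[0,0,0.207]}]'
python3 - <<'E'
from h import *
c=env.get_calibration("wrist"); im,d=env.get_image("wrist"); cv2.imwrite("pics/w1.png",im); P=cloud(d,c)
print(c["xyz"],env.sense()["position"])
H,S,V=cv2.split(cv2.cvtColor(im,cv2.COLOR_BGR2HSV))
m=(P[...,2]>80)&(P[...,2]<110)&(S<50)&(V>60)&(P[...,0]<475)&(P[...,0]>440)
print(m.sum()); w=plane(np.argwhere(m)[:,::-1],c,99)
print(np.percentile(w,[2,50,98],axis=0),np.median(P[m],axis=0))
E
```

```text
time_s: 1.7
position: [461.0, -16.0, 171.2]
tcp_rot: [[-0.001, 1.0, 0.002], [1.0, 0.001, -0.0], [-0.0, 0.002, -1.0]]
wrist_force: [-0.6, -0.9, -1.2]
finger_gap: 85.5
finger_force: 0.0
[460.68858474  67.11681945 312.80410982] [457.11404513 -16.5036613  164.75292902]
3302
[[451.56839252 -78.88147628  99.        ]
 [458.1366365   -5.23299985  99.        ]
 [473.33967765  47.41930409  99.        ]] [458.14606614  -5.27240403  98.72185124]
```

View pics/w1.png

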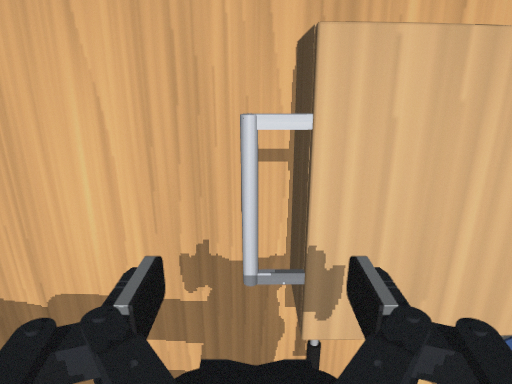

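The wrist view shows the bar running from (250,115) to (250,285), between the fingers in x. I'll narrow the opening first to clear the lid edge, then descend and grip.

```bash

python3 -m jog '[{"dp":[0,0,0],"rot":[0,0,0]},{"dp":[0,0,0],"rot":[0,0,0]},{"dp":[0,0,0],"rot":[0,0,0]},{"dp":[0,0,-0.1],"rot":[0,0,0]},{"dp":[0,0,-0.2],"rot":[0,0,0]},{"dp":[0,0,-0.313],"rot":[0,0,0]},{"dp":[0,0,-0.313],"rot":[0,0,0]},{"dp":[0,0,-0.313],"rot":[0,0,0]}]' -0.1 30
python3 -c "
from plant import env
s=env.sense();print(s['position'],s['finger_gap'],s['wrist_force'])"
```

```text
time_s: 2.55
position: [459.5, -17.2, 78.7]
tcp_rot: [[0.002, 1.0, 0.0], [1.0, -0.002, -0.0], [-0.0, 0.0, -1.0]]
wrist_force: [0.7, 0.6, 0.5]
finger_gap: 38.1
finger_force: 0.0
[459.54880813 -17.24779274  78.66060537] 38.10216543759957 [0.65262418 0.64290596 0.53003435]
```

```bash

python3 -m jog '[{"dp":[0,0,0],"rot":[0,0,0]},{"dp":[0,0,0],"rot":[0,0,0]},{"dp":[0,0,0],"rot":[0,0,0]},{"dp":[0,0,0],"rot":[0,0,0]},{"dp":[0,0,0],"rot":[0,0,0]},{"dp":[0,0,0],"rot":[0,0,0]},{"dp":[0,0,0],"rot":[0,0,0]},{"dp":[0,0,0],"rot":[0,0,0]}]' -1 30
```

```text
time_s: 3.35
position: [457.1, -17.2, 79.2]
tcp_rot: [[0.001, 1.0, -0.005], [1.0, -0.001, -0.001], [-0.001, -0.005, -1.0]]
wrist_force: [-22.2, -0.7, 18.0]
finger_gap: 10.8
finger_force: 30.6
```

```bash

python3 -m jog '[{"dp":[-0.0073,0,0.007],"rot":[0,0,0]},{"dp":[-0.0073,0,0.007],"rot":[0,0,0]},{"dp":[-0.0065,0,0.03],"rot":[0,0,0]},{"dp":[-0.0055,0,0.047],"rot":[0,0,0]},{"dp":[-0.004,0,0.067],"rot":[0,0,0]},{"dp":[-0.0017,0,0.087],"rot":[0,0,0]},{"dp":[-0.0017,0,0.087],"rot":[0,0,0]},{"dp":[-0.0017,0,0.087],"rot":[0,0,0]}]'
cat > arc.py <<'E'
import sys,numpy as np
t0=float(sys.argv[1]);A=.0207
for t in map(float,sys.argv[2:]): print(t,((242*np.array([np.cos(t0+A)-np.cos(t+A),np.sin(t+A)-np.sin(t0+A)]))/300).round(4))
E
python3 arc.py .1 .15 .2 .25 .3 .4 .5 .6
python3 arc.py .5 .6 .7 .8 .9 1 1.1 1.2;python3 arc.py 1.1 1.15 1.2 1.22 1.24 1.26 1.28 
```

```text
time_s: 4.15
position: [458.6, -17.1, 104.0]
tcp_rot: [[0.001, 1.0, -0.0], [1.0, -0.001, -0.001], [-0.001, -0.0, -1.0]]
wrist_force: [-3.1, -4.8, -3.2]
finger_gap: 10.7
finger_force: 29.8
0.15 [0.0059 0.0399]
0.2 [0.0137 0.0795]
0.25 [0.0235 0.1186]
0.3 [0.0353 0.1572]
0.4 [0.0645 0.2323]
0.5 [0.101  0.3042]
0.6 [0.1446 0.372 ]
0.6 [0.0436 0.0679]
0.7 [0.0937 0.131 ]
0.8 [0.1498 0.1889]
0.9 [0.2115 0.2408]
1.0 [0.2781 0.2864]
1.1 [0.3488 0.325 ]
1.2 [0.4231 0.3564]
1.15 [0.0367 0.0166]
1.2 [0.0743 0.0314]
1.22 [0.0895 0.0368]
1.24 [0.1048 0.0419]
1.26 [0.1202 0.0466]
1.28 [0.1357 0.0511]
```

```bash

python3 -m jog '[{"dp":[0.0059,0,0.04],"rot":[0,0,0]},{"dp":[0.0137,0,0.0795],"rot":[0,0,0]},{"dp":[0.0235,0,0.1186],"rot":[0,0,0]},{"dp":[0.0353,0,0.1572],"rot":[0,0,0]},{"dp":[0.0645,0,0.2323],"rot":[0,0,0]},{"dp":[0.101,0,0.3042],"rot":[0,0,0]},{"dp":[0.101,0,0.3042],"rot":[0,0,0]}]'
python3 -m jog '[{"dp":[0.0436,0,0.068],"rot":[0,0,0]},{"dp":[0.0937,0,0.131],"rot":[0,0,0]},{"dp":[0.15,0,0.189],"rot":[0,0,0]},{"dp":[0.2115,0,0.241],"rot":[0,0,0]},{"dp":[0.278,0,0.2865],"rot":[0,0,0]},{"dp":[0.349,0,0.325],"rot":[0,0,0]},{"dp":[0.349,0,0.325],"rot":[0,0,0]},{"dp":[0.349,0,0.325],"rot":[0,0,0]}]'
python3 arc.py 1.1 1.15 1.2 1.22 1.24 1.26 1.28 1.3; python3 arc.py 1.24 1.25 1.26 1.27 1.28 1.29 1.3 1.31 1.32
```

```text
time_s: 4.85
position: [490.0, -16.9, 199.2]
tcp_rot: [[0.001, 1.0, 0.002], [1.0, -0.001, -0.0], [-0.0, 0.002, -1.0]]
wrist_force: [-13.9, -2.7, 4.1]
finger_gap: 10.5
finger_force: 30.2
time_s: 5.65
position: [594.9, -16.3, 296.2]
tcp_rot: [[0.001, 1.0, 0.004], [1.0, -0.001, 0.0], [0.0, 0.004, -1.0]]
wrist_force: [-7.5, -0.4, 11.7]
finger_gap: 10.4
finger_force: 33.1
1.15 [0.0367 0.0166]
1.2 [0.0743 0.0314]
1.22 [0.0895 0.0368]
1.24 [0.1048 0.0419]
1.26 [0.1202 0.0466]
1.28 [0.1357 0.0511]
1.3 [0.1513 0.0552]
1.25 [0.0077 0.0024]
1.26 [0.0154 0.0048]
1.27 [0.0232 0.007 ]
1.28 [0.0309 0.0092]
1.29 [0.0387 0.0113]
1.3 [0.0465 0.0134]
1.31 [0.0543 0.0153]
1.32 [0.0622 0.0172]
```

```bash

python3 -m jog '[{"dp":[-0.002,0,0.004],"rot":[0,0,0]},{"dp":[0.016,0,0.014],"rot":[0,0,0]},{"dp":[0.0347,0,0.0206],"rot":[0,0,0]},{"dp":[0.0723,0,0.0354],"rot":[0,0,0]},{"dp":[0.0875,0,0.0408],"rot":[0,0,0]},{"dp":[0.1028,0,0.0459],"rot":[0,0,0]},{"dp":[0.1028,0,0.0459],"rot":[0,0,0]},{"dp":[0.1028,0,0.0459],"rot":[0,0,0]}]'
```

```text
time_s: 6.45
position: [625.3, -16.2, 307.7]
tcp_rot: [[0.001, 1.0, 0.002], [1.0, -0.001, 0.001], [0.001, 0.002, -1.0]]
wrist_force: [-3.7, 2.1, 6.4]
finger_gap: 10.4
finger_force: 33.1
```

```bash

python3 -m jog '[{"dp":[0.0077,0,0.0024],"rot":[0,0,0]},{"dp":[0.0154,0,0.0048],"rot":[0,0,0]},{"dp":[0.0154,0,0.0048],"rot":[0,0,0]}]'
python3 -m jog '[{"dp":[0.0078,0,0.0023],"rot":[0,0,0]},{"dp":[0.0078,0,0.0023],"rot":[0,0,0]},{"dp":[0.0078,0,0.0023],"rot":[0,0,0]}]'
```

```text
time_s: 6.75
position: [629.8, -16.2, 309.1]
tcp_rot: [[0.001, 1.0, 0.002], [1.0, -0.001, 0.001], [0.001, 0.002, -1.0]]
wrist_force: [-3.8, 1.1, 7.4]
finger_gap: 10.6
finger_force: 33.1
time_s: 7.05
position: [632.2, -16.2, 309.5]
tcp_rot: [[0.001, 1.0, 0.002], [1.0, -0.001, 0.001], [0.001, 0.002, -1.0]]
wrist_force: [-2.5, 1.9, 6.3]
finger_gap: 10.8
finger_force: 33.2
```

```bash

python3 -m jog '[{"dp":[0.0065,0,0.0018],"rot":[0,0,0]},{"dp":[0.0065,0,0.0018],"rot":[0,0,0]}]'|egrep 'pos|force'
python3 -m jog '[{"dp":[0.0065,0,0.0018],"rot":[0,0,0]},{"dp":[0.0065,0,0.0018],"rot":[0,0,0]}]'|egrep 'pos|force'
```

```text
position: [634.1, -16.2, 310.1]
wrist_force: [-2.9, 1.7, 6.4]
finger_force: 33.2
position: [636.1, -16.2, 310.6]
wrist_force: [-2.2, 1.8, 6.0]
finger_force: 33.2
```

```bash
python3 - <<'E'
from h import *
im,d=env.get_image("scene"); cv2.imwrite("pics/s1.png",cv2.resize(im[100:250,150:350],None,fx=4,fy=4,interpolation=cv2.INTER_CUBIC))
E
```

```text
(no output)
```

View pics/s1.png

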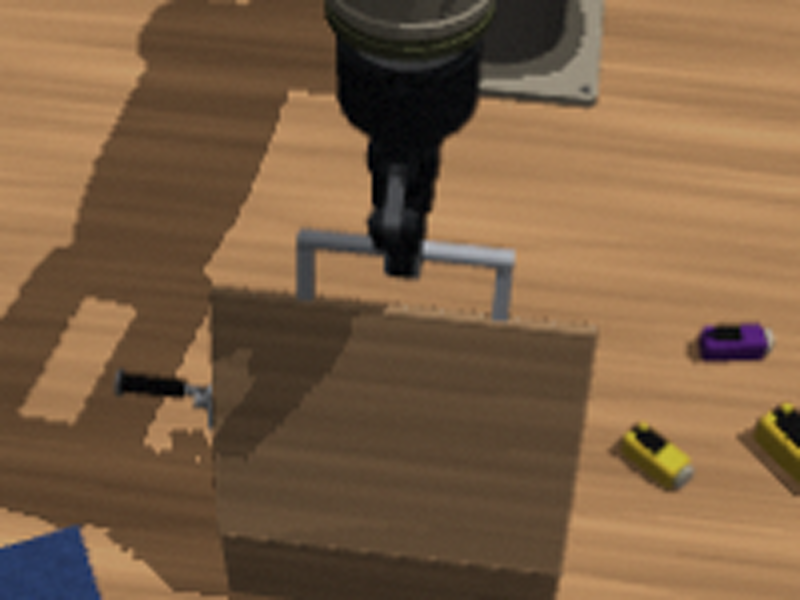

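The scene view shows the lid up and the peg at about (187,196). The stay isn't locked yet, so I'll keep stepping and track the peg by casting onto its y-plane.

```bash
cat > peg.py <<'E'
from h import *
c=env.get_calibration("scene"); im,d=env.get_image("scene")
H,S,V=cv2.split(cv2.cvtColor(im,cv2.COLOR_BGR2HSV))
m=((V<60)).astype(np.uint8); m[:,:170]=0; m[:,200:]=0; m[:180]=0; m[215:]=0
P=cloud(d,c); m[(P[...,2]<45)]=0
k,l,s,ce=cv2.connectedComponentsWithStats(m)
i=1+np.argmax(s[1:,4]); r=rays([ce[i]],c)[0]; o=np.array(c["xyz"]); t=(-196.5-o[1])/r[1]
print("peg",ce[i].round(1),s[i,4],(o+t*r).round(1),np.median(P[l==i],axis=0).round(1))
E
python3 -m jog '[{"dp":[0.0065,0,0.0018],"rot":[0,0,0]},{"dp":[0.0065,0,0.0018],"rot":[0,0,0]}]'|egrep 'pos|force'
python3 -m jog '[{"dp":[0.0065,0,0.0017],"rot":[0,0,0]},{"dp":[0.0065,0,0.0017],"rot":[0,0,0]}]'|egrep 'pos|force'
python3 peg.py
```

```text
position: [638.0, -16.2, 311.1]
wrist_force: [-3.2, 2.1, 6.1]
finger_force: 33.2
position: [640.0, -16.2, 311.4]
wrist_force: [-2.3, 1.7, 6.2]
finger_force: 33.3
peg [186.7 197.3] 76 [ 630.3 -196.5  144.3] [ 629.1 -198.8  142.7]
```

```bash

python3 -m jog '[{"dp":[0.0065,0,0.0017],"rot":[0,0,0]},{"dp":[0.0065,0,0.0017],"rot":[0,0,0]}]'|egrep 'pos|force'
python3 -m jog '[{"dp":[0.0065,0,0.0016],"rot":[0,0,0]},{"dp":[0.0065,0,0.0016],"rot":[0,0,0]}]'|egrep 'pos|force'
python3 peg.py
```

```text
position: [642.0, -16.1, 311.9]
wrist_force: [-1.2, 2.2, 6.2]
finger_force: 33.3
position: [643.9, -16.1, 312.4]
wrist_force: [-4.7, 2.6, 6.6]
finger_force: 33.5
peg [185.8 202.6] 76 [ 644.2 -196.5  138. ] [ 642.5 -198.5  135.8]
```

```bash

python3 -m jog '[{"dp":[0,0,0],"rot":[0,0,0]},{"dp":[0,0,0],"rot":[0,0,0]},{"dp":[0,0,0],"rot":[0,0,0]}]'|egrep 'pos|force'
python3 peg.py
```

```text
position: [643.5, -16.1, 312.3]
wrist_force: [-4.5, 2.7, 6.3]
finger_force: 33.4
peg [185.9 202.9] 77 [ 643.7 -196.5  135.9] [ 643.  -196.9  135.3]
```

```bash

python3 -m jog '[{"dp":[-0.0065,0,-0.0016],"rot":[0,0,0]},{"dp":[-0.0065,0,-0.0016],"rot":[0,0,0]}]'|egrep 'pos|force'
python3 -m jog '[{"dp":[-0.0065,0,-0.0016],"rot":[0,0,0]},{"dp":[-0.0065,0,-0.0016],"rot":[0,0,0]}]'|egrep 'pos|force'
python3 peg.py
```

```text
position: [641.5, -16.1, 311.8]
wrist_force: [-4.2, 1.4, 6.4]
finger_force: 33.4
position: [639.6, -16.1, 311.3]
wrist_force: [-2.9, 0.9, 6.2]
finger_force: 33.3
peg [185.4 204.7] 80 [ 649.5 -196.5  135.1] [ 647.3 -198.2  132. ]
```

```bash

python3 -m jog '[{"dp":[-0.0065,0,-0.0017],"rot":[0,0,0]},{"dp":[-0.0065,0,-0.0017],"rot":[0,0,0]}]'|egrep 'pos|force'
python3 -m jog '[{"dp":[-0.0065,0,-0.0017],"rot":[0,0,0]},{"dp":[-0.0065,0,-0.0017],"rot":[0,0,0]}]'|egrep 'pos|force'
python3 peg.py
```

```text
position: [637.8, -16.2, 310.9]
wrist_force: [-3.1, 2.0, 5.5]
finger_force: 33.3
position: [636.5, -16.2, 310.5]
wrist_force: [1.4, 2.6, 4.4]
finger_force: 33.3
peg [185.5 205.5] 77 [ 649.8 -196.5  131.8] [ 649.  -198.5  130.7]
```

```bash

python3 -m jog '[{"dp":[0,0,0],"rot":[0,0,0]},{"dp":[0,0,0],"rot":[0,0,0]},{"dp":[0,0,0],"rot":[0,0,0]},{"dp":[0,0,0],"rot":[0,0,0]},{"dp":[0,0,0.08],"rot":[0,0,0]},{"dp":[0,0,0.2],"rot":[0,0,0]},{"dp":[0,0,0.2],"rot":[0,0,0]},{"dp":[0,0,0.2],"rot":[0,0,0]}]' -0.1
python3 peg.py
```

```text
time_s: 10.45
position: [635.9, -16.9, 370.7]
tcp_rot: [[0.001, 1.0, 0.003], [1.0, -0.001, -0.0], [-0.0, 0.003, -1.0]]
wrist_force: [0.0, -0.4, -0.8]
finger_gap: 38.4
finger_force: 0.0
peg [185.8 205.5] 70 [ 648.2 -196.5  129.3] [ 648.8 -196.2  130.7]
```

```bash

python3 -m jog '[{"dp":[-0.397,0.98,0],"rot":[0,0,-0.267]},{"dp":[-0.397,0.98,0],"rot":[0,0,-0.267]},{"dp":[-0.397,0.98,0],"rot":[0,0,-0.267]},{"dp":[-0.397,0.98,0],"rot":[0,0,-0.267]},{"dp":[-0.397,0.98,0],"rot":[0,0,-0.267]},{"dp":[-0.397,0.98,-0.3],"rot":[0,0,-0.267]},{"dp":[-0.397,0.98,-0.6],"rot":[0,0,-0.267]},{"dp":[-0.397,0.98,-0.6],"rot":[0,0,-0.267]}]' 0.5
python3 -m jog '[{"dp":[0,0.047,0],"rot":[0,0,0]},{"dp":[0,0.047,0],"rot":[0,0,0]}]'
cat > wl.py <<'E'
from h import *
import sys
s=env.sense(); c=env.get_calibration("wrist"); im,d=env.get_image("wrist"); cv2.imwrite("pics/"+sys.argv[1],im)
H,S,V=cv2.split(cv2.cvtColor(im,cv2.COLOR_BGR2HSV)); P=cloud(d,c)
m=(P[...,2]>10)&(P[...,2]<45)
m=m.astype(np.uint8); k,l,st,ce=cv2.connectedComponentsWithStats(m)
for i in range(1,k):
    if st[i,4]>400:
        q=P[l==i]; top=q[q[:,2]>22]
        print(ce[i].round(),st[i,4],cv2.minAreaRect(q[:,:2].astype(np.float32)),np.median(q[:,2]), im[l==i].mean(0).round())
print(s["position"],s["tcp_rot"][:,1])
E
python3 wl.py w2.png
```

```text
time_s: 11.3
position: [520.5, 264.8, 233.4]
tcp_rot: [[0.744, 0.668, -0.0], [0.668, -0.744, -0.0], [-0.0, -0.0, -1.0]]
wrist_force: [1.0, 0.7, 0.3]
finger_gap: 64.2
finger_force: 0.0
time_s: 11.5
position: [520.7, 278.7, 235.0]
tcp_rot: [[0.744, 0.669, -0.003], [0.669, -0.744, -0.001], [-0.003, -0.002, -1.0]]
wrist_force: [1.1, 0.1, 1.3]
finger_gap: 64.3
finger_force: 0.0
[404.  18.] 847 ((724.7557373046875, 269.2759704589844), (2.7472710609436035, 60.43935775756836), 4.744275093078613) 27.673707895918824 [52. 51. 51.]
[164.  83.] 2671 ((518.052734375, 405.1581726074219), (79.82307434082031, 34.16153335571289), 5.099294662475586) 30.571895161038526 [ 32.  95. 157.]
[244. 153.] 2176 ((517.88037109375, 293.63446044921875), (79.02157592773438, 33.94963836669922), 41.955421447753906) 30.815846483107777 [ 34. 153. 163.]
[418. 205.] 2928 ((600.908935546875, 103.59849548339844), (194.88687133789062, 3.9434900283813477), 0.2493523359298706) 28.52745548877209 [ 64.  88. 108.]
[327. 204.] 1057 ((536.8924560546875, 178.1622314453125), (59.62736511230469, 26.006237030029297), 50.96882629394531) 22.825123386200403 [ 33. 150. 161.]
[218. 245.] 990 ((408.52423095703125, 241.7791290283203), (25.020322799682617, 60.90885543823242), 10.755865097045898) 22.825914992878978 [118.  60.  99.]
[492. 306.] 2802 ((590.9935302734375, -96.52874755859375), (107.46908569335938, 74.38505554199219), 65.36243438720703) 28.579701227816912 [139. 143. 148.]
[520.66998332 278.72943349 234.95919635] [ 0.66850493 -0.74370619 -0.00150392]
```

View pics/w2.png

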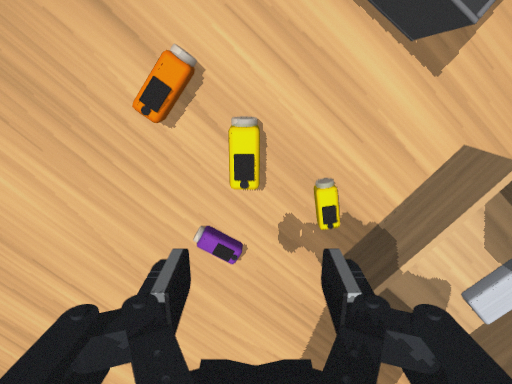

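The wrist view shows the target, the larger yellow light, at (244,153). It measures 79 × 34 mm at (518, 294) with a yaw of 42°.

```bash

python3 -m jog '[{"dp":[0,0,-0.15],"rot":[0,0,0]},{"dp":[0,0,-0.3],"rot":[0,0,0]},{"dp":[0,0,-0.3],"rot":[0,0,0]},{"dp":[0,0,-0.3],"rot":[0,0,0]},{"dp":[0,0,-0.3],"rot":[0,0,0]}]'
```

```text
time_s: 12.05
position: [524.8, 278.4, 151.0]
tcp_rot: [[0.745, 0.667, 0.006], [0.667, -0.745, 0.003], [0.006, 0.002, -1.0]]
wrist_force: [-0.4, -0.3, -0.3]
finger_gap: 64.2
finger_force: 0.0
```

```bash

python3 -m jog '[{"dp":[-0.023,0.051,-0.1],"rot":[0,0,0]},{"dp":[-0.023,0.051,-0.2],"rot":[0,0,0]},{"dp":[-0.023,0.051,-0.35],"rot":[0,0,0]},{"dp":[-0.023,0.051,-0.45],"rot":[0,0,0]},{"dp":[-0.023,0.051,-0.49],"rot":[0,0,0]},{"dp":[-0.023,0.051,-0.49],"rot":[0,0,0]},{"dp":[-0.023,0.051,-0.49],"rot":[0,0,0]}]'
python3 -m jog '[{"dp":[0,0,0],"rot":[0,0,0]},{"dp":[0,0,0],"rot":[0,0,0]},{"dp":[0,0,0],"rot":[0,0,0]},{"dp":[0,0,0],"rot":[0,0,0]},{"dp":[0,0,0],"rot":[0,0,0]},{"dp":[0,0,0],"rot":[0,0,0]}]' -1 30
```

```text
time_s: 12.75
position: [517.2, 294.0, 2.0]
tcp_rot: [[0.745, 0.667, 0.004], [0.667, -0.745, 0.002], [0.004, 0.001, -1.0]]
wrist_force: [-0.4, 0.5, 0.1]
finger_gap: 63.9
finger_force: 0.0
time_s: 13.35
position: [516.6, 293.8, 1.3]
tcp_rot: [[0.745, 0.667, 0.003], [0.667, -0.745, 0.002], [0.004, 0.001, -1.0]]
wrist_force: [-0.2, -0.3, 7.4]
finger_gap: 33.3
finger_force: 31.1
```

```bash

python3 -m jog '[{"dp":[0,0,0.1],"rot":[0,0,0]},{"dp":[0,0,0.25],"rot":[0,0,0]},{"dp":[0,0,0.4],"rot":[0,0,0]},{"dp":[0,0,0.5],"rot":[0,0,0]},{"dp":[0,0,0.55],"rot":[0,0,0]},{"dp":[0.03,-0.1,0.55],"rot":[0,0,-0.04]},{"dp":[0.06,-0.25,0.55],"rot":[0,0,-0.08]},{"dp":[0.1,-0.4,0.55],"rot":[0,0,-0.12]}]'
python3 -m jog '[{"dp":[0.03,-0.12,0],"rot":[0,0,-0.04]},{"dp":[0.06,-0.25,0],"rot":[0,0,-0.08]},{"dp":[0.062,-0.4,0],"rot":[0,0,-0.113]},{"dp":[0.062,-0.48,0],"rot":[0,0,-0.113]},{"dp":[0.062,-0.48,0],"rot":[0,0,-0.113]},{"dp":[0.062,-0.48,0],"rot":[0,0,-0.113]},{"dp":[0.062,-0.48,0],"rot":[0,0,-0.113]}]'
python3 peg.py
```

```text
time_s: 14.15
position: [544.2, 172.2, 163.1]
tcp_rot: [[0.939, 0.343, -0.001], [0.343, -0.939, -0.0], [-0.001, -0.0, -1.0]]
wrist_force: [1.7, 0.7, -0.7]
finger_gap: 33.5
finger_force: 30.3
time_s: 14.85
position: [563.2, 29.9, 163.4]
tcp_rot: [[1.0, -0.001, -0.001], [-0.001, -1.0, 0.0], [-0.001, -0.0, -1.0]]
wrist_force: [-0.5, 0.5, -1.3]
finger_gap: 33.8
finger_force: 30.3
peg [186.3 205.3] 80 [ 644.1 -196.5  124.9] [ 648.3 -195.6  130.7]
```

```bash

python3 -m jog '[{"dp":[0,0,-0.1],"rot":[0,0,0]},{"dp":[0,0,-0.22],"rot":[0,0,0]},{"dp":[0,0,-0.34],"rot":[0,0,0]},{"dp":[0,0,-0.43],"rot":[0,0,0]},{"dp":[0,0,-0.48],"rot":[0,0,0]},{"dp":[0,0,-0.5],"rot":[0,0,0]},{"dp":[0,0,-0.507],"rot":[0,0,0]},{"dp":[0,0,-0.507],"rot":[0,0,0]}]'
```

```text
time_s: 15.7
position: [564.6, 29.2, 13.1]
tcp_rot: [[1.0, -0.001, 0.002], [-0.001, -1.0, -0.0], [0.002, 0.0, -1.0]]
wrist_force: [-0.3, 0.4, -0.9]
finger_gap: 33.7
finger_force: 30.3
```

Lower another 2–3 mm onto the floor, then release to about 58 mm and withdraw.

```bash

python3 -m jog '[{"dp":[0,0,-0.008],"rot":[0,0,0]},{"dp":[0,0,-0.01],"rot":[0,0,0]},{"dp":[0,0,-0.01],"rot":[0,0,0]}]'|egrep 'pos|force'
python3 -m jog '[{"dp":[0,0,0],"rot":[0,0,0]},{"dp":[0,0,0],"rot":[0,0,0]},{"dp":[0,0,0],"rot":[0,0,0]},{"dp":[0,0,0],"rot":[0,0,0]},{"dp":[0,0,0.1],"rot":[0,0,0]},{"dp":[0,0,0.25],"rot":[0,0,0]},{"dp":[0,0,0.4],"rot":[0,0,0]},{"dp":[0,0,0.55],"rot":[0,0,0]}]' 0.35
python3 - <<'E'
from h import *
im,d=env.get_image("top"); c=env.get_calibration("top");P=cloud(d,c)
cw=env.get_calibration("wrist"); iw,dw=env.get_image("wrist"); Pw=cloud(dw,cw)
for n,i,p in(("top",im,P),("wrist",iw,Pw)):
    H,S,V=cv2.split(cv2.cvtColor(i,cv2.COLOR_BGR2HSV)); m=(H>20)&(H<38)&(S>115)&(V>60)&(abs(p[...,1]-40)<80)&(p[...,2]<80)
    q=p[m]; print(n,m.sum(),np.median(q,axis=0) if len(q) else "")
E
python3 peg.py
```

```text
position: [563.9, 29.0, 9.4]
wrist_force: [0.2, -0.7, -0.0]
finger_force: 30.3
time_s: 16.8
position: [563.1, 29.0, 175.5]
tcp_rot: [[1.0, -0.001, -0.0], [-0.001, -1.0, 0.0], [-0.0, -0.0, -1.0]]
wrist_force: [1.5, -0.5, -0.7]
finger_gap: 57.7
finger_force: 0.0
top 84 [536.44167907  21.68663964  38.11116471]
wrist 1848 [573.41423079  28.97411045  38.40839851]
peg [186.3 205.3] 80 [ 644.1 -196.5  124.9] [ 648.3 -195.3  130.8]
```

```bash

python3 -m jog '[{"dp":[0,0,0.1],"rot":[0,0,0.04]},{"dp":[0,-0.16,0.17],"rot":[0,0,0.08]},{"dp":[0,-0.32,0.17],"rot":[0,0,0.12]},{"dp":[0,-0.48,0.17],"rot":[0,0,0.16]},{"dp":[0,-0.64,0.17],"rot":[0,0,0.2]},{"dp":[0,-0.8,0.17],"rot":[0,0,0.24]},{"dp":[0,-0.963,0.17],"rot":[0,0,0.28]},{"dp":[0,-0.963,0.17],"rot":[0,0,0.32]}]' -0.05 | egrep 'pos|rot'
python3 -m jog '[{"dp":[0,0,0],"rot":[0,0,0.04]},{"dp":[0,0,0],"rot":[0,0,0.08]},{"dp":[0,0,0],"rot":[0,0,0.12]},{"dp":[0,0,0],"rot":[0,0,0.16]},{"dp":[0,0,0],"rot":[0,0,0.18]}]' | egrep 'pos|rot'
python3 -m jog '[{"dp":[0,0,0],"rot":[0.04,0,0]},{"dp":[0,0,0],"rot":[0.08,0,0]},{"dp":[0,0,0],"rot":[0.12,0,0]},{"dp":[0,0,0],"rot":[0.167,0,0]},{"dp":[0,0,0],"rot":[0.167,0,0]},{"dp":[0,0,0],"rot":[0.167,0,0]}]'
python3 - <<'E'
from h import *
c=env.get_calibration("wrist"); im,d=env.get_image("wrist"); cv2.imwrite("pics/w3.png",im); print(c["xyz"],c["orientation"][:,2])
print(proj([[645,-196,127],[645,-145,127]],c))
c=env.get_calibration("scene"); im,d=env.get_image("scene"); P=cloud(d,c)
print(P[196:216:2,180:194:3].round().astype(int)[...,[0,2]].tolist())
E
```

```text
position: [561.6, -265.6, 222.4]
tcp_rot: [[0.537, 0.843, -0.003], [0.843, -0.537, -0.001], [-0.002, -0.002, -1.0]]
position: [562.8, -259.5, 222.7]
tcp_rot: [[-0.003, 1.0, -0.003], [1.0, 0.003, 0.001], [0.001, -0.003, -1.0]]
time_s: 18.85
position: [562.6, -260.3, 221.8]
tcp_rot: [[0.005, 1.0, -0.002], [0.865, -0.003, 0.502], [0.502, -0.004, -0.865]]
wrist_force: [-0.2, 0.9, 1.0]
finger_gap: 40.3
finger_force: 0.0
[ 563.43972571 -260.04441405  385.86053509] [-0.00341024  0.19537051 -0.98072358]
[[355.08132273 177.88884362]
 [351.12740243 120.28043752]]
[[[521, 2], [522, 4], [520, 4], [518, 3], [514, 0]], [[530, 2], [526, -1], [527, 2], [526, 2], [524, 2]], [[537, 0], [536, 1], [535, 2], [534, 2], [530, -1]], [[639, 130], [542, -1], [545, 4], [541, 1], [541, 3]], [[648, 133], [647, 133], [647, 135], [644, 133], [643, 134]], [[652, 128], [651, 130], [650, 129], [649, 130], [649, 132]], [[574, 7], [569, 3], [566, 0], [565, 1], [651, 124]], [[576, 0], [575, -1], [576, 3], [573, 2], [571, 1]], [[587, 4], [585, 3], [582, 1], [579, -1], [580, 2]], [[593, 1], [591, 0], [589, -1], [587, -2], [588, 2]]]
```

View pics/w3.png

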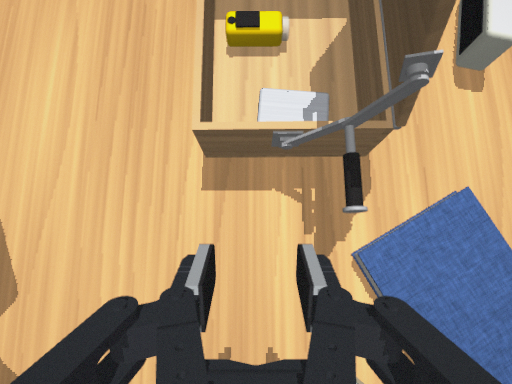

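The wrist view shows the light lying on the box floor at (255,28), the locked stay, and the peg's roller centred at about (352,180). The foot pin is at about (286,140). I'll measure both.

```bash
python3 - <<'E'
from h import *
c=env.get_calibration("wrist"); im,d=env.get_image("wrist"); P=cloud(d,c)
V=im.max(2); m=np.zeros(V.shape,bool); m[148:208,338:368]=True; m&=(V<55)&(P[...,2]>90)
q=P[m]; px=np.argwhere(m)[:,::-1]; print(m.sum(),q.mean(0),np.percentile(q,[2,50,98],axis=0).round(1))
# roller axis: ray through mask centre to surface +7 mm along the ray
o=np.array(c["xyz"]); ctr=np.median(q,axis=0); r=(ctr-o)/np.linalg.norm(ctr-o); print("axis pt",ctr+6.5*r)
rect=cv2.minAreaRect(px.astype(np.float32)); print(rect)
for y,x in((140,286),(139,281),(142,283),(75,419),(72,420)): print((x,y),P[y-1:y+2,x-1:x+2].reshape(-1,3).mean(0).round(1))
E
```

```text
825 [ 641.69704916 -197.58135482  130.43460726] [[ 637.1 -218.5  123.9]
 [ 641.8 -197.6  129.4]
 [ 648.5 -175.9  131.4]]
axis pt [ 643.6223204  -196.1451554   123.32610778]
((349.6585998535156, 180.69654846191406), (51.968990325927734, 16.148555755615234), 86.633544921875)
(286, 140) [ 595.6 -140.8   73. ]
(281, 139) [ 590.4 -139.7   72.8]
(283, 142) [ 592.5 -142.8   72.4]
(419, 75) [ 670.4 -143.5  201. ]
(420, 72) [ 671.2 -141.5  201.3]
```

```bash

python3 -m jog '[{"dp":[0.15,0.06,-0.07],"rot":[0,0,0]},{"dp":[0.27,0.111,-0.15],"rot":[0,0,0]},{"dp":[0.27,0.111,-0.15],"rot":[0,0,0]},{"dp":[0.27,0.111,-0.15],"rot":[0,0,0]},{"dp":[0.27,0.111,-0.15],"rot":[0,0,0]}]' 
python3 peg.py
python3 - <<'E'
from h import *
c=env.get_calibration("wrist"); im,d=env.get_image("wrist"); P=cloud(d,c); s=env.sense(); print(s["position"])
print(proj([[643.6,-196.5,124]],c)); V=im.max(2)
m=(abs(P[...,0]-643)<25)&(P[...,1]>-222)&(P[...,1]<-172)&(P[...,2]>105)&(P[...,2]<145)&(V<55)
q=P[m]; print(m.sum(),np.median(q,axis=0), np.percentile(q,[2,98],axis=0).round(1)); cv2.imwrite("pics/w4.png",im)
E
```

```text
time_s: 19.5
position: [644.9, -226.4, 182.0]
tcp_rot: [[-0.001, 1.0, 0.002], [0.867, -0.0, 0.499], [0.499, 0.002, -0.867]]
wrist_force: [0.7, -0.6, 0.3]
finger_gap: 40.7
finger_force: 0.0
peg [186.2 205.7] 66 [ 645.5 -196.5  125. ] [ 648.8 -195.6  130.6]
[ 644.70840708 -227.35829284  182.37939379]
[[253.28504867 212.57855392]]
1273 [ 643.43642784 -197.91586754  129.40417655] [[ 637.2 -218.3  125.3]
 [ 650.2 -175.7  131.4]]
```

View pics/w4.png

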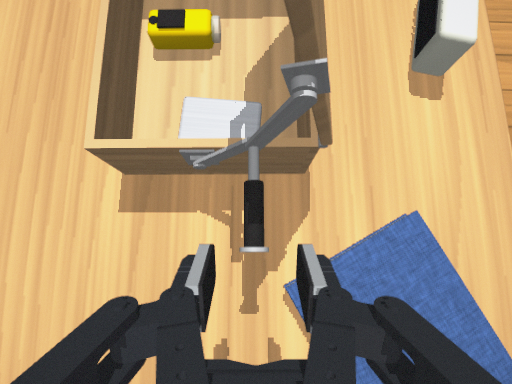

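The roller at (254,215) is centred between the fingers. Moving in along the tool axis.

```bash

python3 -m jog '[{"dp":[0,0.04,-0.07],"rot":[0,0,0]},{"dp":[0,0.08,-0.15],"rot":[0,0,0]},{"dp":[0,0.132,-0.243],"rot":[0,0,0]},{"dp":[0,0.132,-0.243],"rot":[0,0,0]},{"dp":[0,0.132,-0.243],"rot":[0,0,0]},{"dp":[0,0.132,-0.243],"rot":[0,0,0]}]' 
python3 -m jog '[{"dp":[0,0,0],"rot":[0,0,0]},{"dp":[0,0,0],"rot":[0,0,0]},{"dp":[0,0,0],"rot":[0,0,0]},{"dp":[0,0,0],"rot":[0,0,0]},{"dp":[0,0,0],"rot":[0,0,0]},{"dp":[0,0,0],"rot":[0,0,0]}]' -1 30
```

```text
time_s: 20.2
position: [645.5, -188.7, 109.8]
tcp_rot: [[0.0, 1.0, 0.003], [0.867, -0.002, 0.499], [0.499, 0.003, -0.867]]
wrist_force: [-0.5, -0.3, 1.2]
finger_gap: 40.6
finger_force: 0.0
time_s: 20.8
position: [644.6, -188.3, 108.4]
tcp_rot: [[0.001, 1.0, 0.001], [0.866, -0.002, 0.5], [0.5, 0.0, -0.866]]
wrist_force: [-3.6, -3.0, 5.2]
finger_gap: 13.1
finger_force: 29.2
```

```bash
cat > pc.py <<'E'
import sys,numpy as np
a=np.radians([float(x) for x in sys.argv[1:]])
for t in a[1:]: print(round(np.degrees(t)),(75.9*np.array([np.cos(t)-np.cos(a[0]),np.sin(t)-np.sin(a[0])])/300).round(4))
E
python3 -m jog '[{"dp":[-0.0083,0,0.0069],"rot":[0,0,0]},{"dp":[-0.0172,0,0.0132],"rot":[0,0,0]},{"dp":[-0.0172,0,0.0132],"rot":[0,0,0]},{"dp":[-0.0172,0,0.0132],"rot":[0,0,0]}]' 
python3 pc.py 49 52 55 58.5; python3 pc.py 54 58 62 66 70 75 80; python3 pc.py 80 85 90 95 100 105 110; python3 pc.py 110 115 120 125 130 135 140;python3 pc.py 140 145 150 155 160 165 170;python3 pc.py 170 173 176 179 181 183
```

```text
time_s: 21.2
position: [640.2, -188.4, 111.9]
tcp_rot: [[0.001, 1.0, 0.003], [0.867, -0.002, 0.499], [0.499, 0.002, -0.867]]
wrist_force: [2.8, -7.0, 1.3]
finger_gap: 12.8
finger_force: 29.4
52 [-0.0102  0.0084]
55 [-0.0209  0.0163]
58 [-0.0338  0.0248]
58 [-0.0146  0.0099]
62 [-0.0299  0.0187]
66 [-0.0458  0.0264]
70 [-0.0622  0.0331]
75 [-0.0832  0.0397]
80 [-0.1048  0.0445]
85 [-0.0219  0.0029]
90 [-0.0439  0.0038]
95 [-0.066   0.0029]
100 [-0.0879  0.    ]
105 [-0.1094 -0.0048]
110 [-0.1305 -0.0114]
115 [-0.0204 -0.0084]
120 [-0.04   -0.0186]
125 [-0.0586 -0.0305]
130 [-0.0761 -0.0439]
135 [-0.0924 -0.0588]
140 [-0.1073 -0.0751]
145 [-0.0134 -0.0175]
150 [-0.0253 -0.0361]
155 [-0.0355 -0.0557]
160 [-0.0439 -0.0761]
165 [-0.0506 -0.0971]
170 [-0.0553 -0.1187]
173 [-0.002  -0.0131]
176 [-0.0032 -0.0263]
179 [-0.0038 -0.0395]
181 [-0.0038 -0.0483]
183 [-0.0035 -0.0572]
```

```bash

python3 -m jog '[{"dp":[-0.0146,0,0.0099],"rot":[0,0,0]},{"dp":[-0.03,0,0.0187],"rot":[0,0,0]},{"dp":[-0.03,0,0.0187],"rot":[0,0,0]}]' |egrep 'pos|force|gap'
python3 -m jog '[{"dp":[-0.0159,0,0.0077],"rot":[0,0,0]},{"dp":[-0.0323,0,0.0144],"rot":[0,0,0]},{"dp":[-0.0323,0,0.0144],"rot":[0,0,0]}]' |egrep 'pos|force|gap'
```

```text
position: [630.8, -188.4, 117.7]
wrist_force: [1.6, -7.3, 3.0]
finger_gap: 13.2
finger_force: 29.5
position: [621.1, -188.4, 122.1]
wrist_force: [1.4, -6.0, 3.3]
finger_gap: 13.0
finger_force: 29.7
```

```bash

python3 -m jog '[{"dp":[-0.021,0,0.0066],"rot":[0,0,0]},{"dp":[-0.0426,0,0.0114],"rot":[0,0,0]},{"dp":[-0.0426,0,0.0114],"rot":[0,0,0]}]' |egrep 'pos|force|gap'
python3 -m jog '[{"dp":[-0.0219,0,0.0029],"rot":[0,0,0]},{"dp":[-0.044,0,0.0038],"rot":[0,0,0]},{"dp":[-0.066,0,0.0029],"rot":[0,0,0]},{"dp":[-0.066,0,0.0029],"rot":[0,0,0]}]' |egrep 'pos|force|gap'
```

```text
position: [608.0, -188.5, 125.6]
wrist_force: [0.3, -7.0, 4.0]
finger_gap: 12.4
finger_force: 29.8
position: [587.6, -188.6, 126.3]
wrist_force: [-2.8, -7.3, 6.0]
finger_gap: 12.9
finger_force: 30.1
```

```bash

python3 -m jog '[{"dp":[-0.0219,0,-0.0029],"rot":[0,0,0]},{"dp":[-0.0434,0,-0.0077],"rot":[0,0,0]},{"dp":[-0.0645,0,-0.0143],"rot":[0,0,0]},{"dp":[-0.0645,0,-0.0143],"rot":[0,0,0]}]' |egrep 'pos|force|gap'
python3 -m jog '[{"dp":[-0.0204,0,-0.0084],"rot":[0,0,0]},{"dp":[-0.04,0,-0.0186],"rot":[0,0,0]},{"dp":[-0.0586,0,-0.0305],"rot":[0,0,0]},{"dp":[-0.0586,0,-0.0305],"rot":[0,0,0]}]' |egrep 'pos|force|gap'
```

```text
position: [567.4, -188.7, 121.4]
wrist_force: [-5.7, -8.7, 6.5]
finger_gap: 12.7
finger_force: 30.2
position: [548.9, -188.6, 111.1]
wrist_force: [-8.9, -10.4, 3.9]
finger_gap: 12.8
finger_force: 30.1
```

```bash

python3 -m jog '[{"dp":[-0.0185,0,-0.0122],"rot":[0,0,0]},{"dp":[-0.035,0,-0.027],"rot":[0,0,0]},{"dp":[-0.05,0,-0.0434],"rot":[0,0,0]},{"dp":[-0.05,0,-0.0434],"rot":[0,0,0]}]' |egrep 'pos|force|gap'
python3 -m jog '[{"dp":[-0.0134,0,-0.0175],"rot":[0,0,0]},{"dp":[-0.0253,0,-0.0361],"rot":[0,0,0]},{"dp":[-0.0355,0,-0.0557],"rot":[0,0,0]},{"dp":[-0.0355,0,-0.0557],"rot":[0,0,0]}]' |egrep 'pos|force|gap'
```

```text
position: [533.9, -188.3, 96.8]
wrist_force: [-6.1, -9.8, -3.3]
finger_gap: 12.9
finger_force: 29.4
position: [524.0, -188.1, 79.7]
wrist_force: [-1.5, -9.3, -6.4]
finger_gap: 12.6
finger_force: 29.4
```

```bash

python3 -m jog '[{"dp":[-0.0084,0,-0.0204],"rot":[0,0,0]},{"dp":[-0.0151,0,-0.0414],"rot":[0,0,0]},{"dp":[-0.0198,0,-0.063],"rot":[0,0,0]},{"dp":[-0.0198,0,-0.063],"rot":[0,0,0]}]' |egrep 'pos|force|gap'
python3 -m jog '[{"dp":[-0.002,0,-0.013],"rot":[0,0,0]},{"dp":[-0.0032,0,-0.026],"rot":[0,0,0]},{"dp":[-0.0032,0,-0.026],"rot":[0,0,0]}]' |egrep 'pos|force|gap'
```

```text
position: [518.9, -188.0, 61.1]
wrist_force: [0.5, -9.0, -6.0]
finger_gap: 12.8
finger_force: 29.5
position: [518.4, -188.1, 53.9]
wrist_force: [0.1, -7.8, -6.6]
finger_gap: 12.9
finger_force: 29.5
```

```bash

python3 -m jog '[{"dp":[0,0,-0.009],"rot":[0,0,0]},{"dp":[0,0,-0.014],"rot":[0,0,0]},{"dp":[0,0,-0.014],"rot":[0,0,0]}]' |egrep 'pos|force|gap'
python3 -m jog '[{"dp":[0,0,-0.007],"rot":[0,0,0]},{"dp":[0,0,-0.007],"rot":[0,0,0]}]' |egrep 'pos|force|gap'
python3 -m jog '[{"dp":[0,0,-0.005],"rot":[0,0,0]},{"dp":[0,0,-0.005],"rot":[0,0,0]}]' |egrep 'pos|force|gap'
```

```text
position: [518.4, -188.2, 50.0]
wrist_force: [0.6, -7.4, -5.0]
finger_gap: 12.8
finger_force: 29.6
position: [518.5, -188.2, 48.1]
wrist_force: [-0.8, -7.1, -5.0]
finger_gap: 13.1
finger_force: 29.6
position: [518.7, -188.3, 47.2]
wrist_force: [-0.6, -7.4, -1.1]
finger_gap: 12.8
finger_force: 29.9
```

```bash

python3 -m jog '[{"dp":[0,0,-0.005],"rot":[0,0,0]},{"dp":[0,0,-0.005],"rot":[0,0,0]}]' |egrep 'pos|force|gap'
cat > lidz.py <<'E'
from h import *
c=env.get_calibration("top"); im,d=env.get_image("top"); P=cloud(d,c).reshape(-1,3); P0=cloud(np.load("pics/top0.npy"),c).reshape(-1,3)
for Q in(P0,P):
    m=(abs(Q[:,0]-601)<90)&(Q[:,1]>-60)&(Q[:,1]<90)&(Q[:,2]>60)&(Q[:,2]<200); p=np.linalg.lstsq(np.c_[Q[m,0]-601,np.ones(m.sum())],Q[m,2],rcond=None)[0]
    print("lid slope, z",p.round(4),m.sum())
E
python3 lidz.py
```

```text
position: [518.9, -188.3, 46.3]
wrist_force: [-1.2, -7.1, 1.9]
finger_gap: 12.8
finger_force: 30.1
lid slope, z [-4.00000e-04  9.99792e+01] 3755
lid slope, z [-1.40000e-03  9.99948e+01] 3757
```

Force reversal and the flat lid plane show the lid is shut, so I'll release and withdraw along the tool axis.

```bash

python3 -m jog '[{"dp":[0,0,0],"rot":[0,0,0]},{"dp":[0,0,0],"rot":[0,0,0]},{"dp":[0,0,0],"rot":[0,0,0]},{"dp":[0,0,0],"rot":[0,0,0]},{"dp":[0,-0.07,0.12],"rot":[0,0,0]},{"dp":[0,-0.15,0.26],"rot":[0,0,0]},{"dp":[0,-0.25,0.43],"rot":[0,0,0]},{"dp":[0,-0.25,0.43],"rot":[0,0,0]}]' -0.05
python3 lidz.py
python3 - <<'E'
from h import *
im,d=env.get_image("top"); cv2.imwrite("pics/top2.png",im)
E
```

```text
time_s: 26.55
position: [520.6, -266.1, 181.2]
tcp_rot: [[-0.001, 1.0, 0.007], [0.869, -0.003, 0.495], [0.495, 0.006, -0.869]]
wrist_force: [0.4, -0.2, 0.6]
finger_gap: 40.3
finger_force: 0.0
lid slope, z [-4.00000e-04  9.99792e+01] 3755
lid slope, z [-1.70000e-03  9.99836e+01] 3758
```

View pics/top2.png

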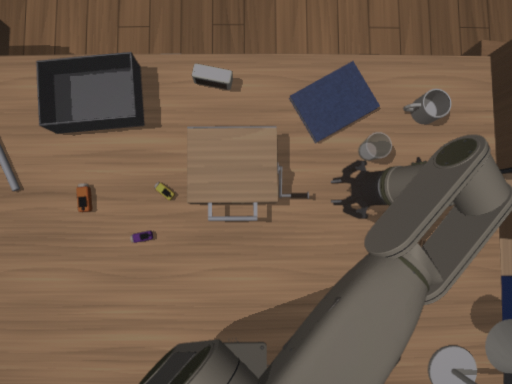

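The lid is shut, the stay is folded with the peg at (300,195), the tumbler at (376,147) has not moved, and the gripper is clear.

```bash
python3 -c "
from plant import env
print(env.hand_in())"
```

```text
the job is handed in; nothing more can be done
None
```

The job is handed in at about 27 s of the 72 s allowed. The yellow bike light is on the box floor, the lid was lowered fully shut with the stay folded, and the tumbler hasn't moved. The arm was never near the comb, but it hid the comb in the last picture; no verdict came back.

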